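File the ticket pad and the calculator in the counter sorter

ROBOT

A 7-joint arm with a two-finger parallel gripper is mounted at the origin on a cart in front of the work surface, level with it; the furniture and walls round the work are solid. World frame = base frame: x ahead of the robot, y to its left, z up, the work surface at z = 0. Lengths are in m, angles in rad, forces in N, time in s.
With the tool pointing down it reaches from about 0.425 to 0.875 m from the base axis. Payload 4.7 kg.
Tool frame: the origin (TCP) lies where the fingers leave the gripper's body, on its centre line; the fingertips stand 70 mm ahead of it and the grasp point (between the pads) lies 51 mm ahead of it; z points along the fingers, y is the line along which they close (so a half turn about z gives the same grasp; the last joint's range is limited). The gripper opens to 87 mm and grips with 3 to 60 N. Pads are 19 mm wide; open, the fingers measure 117 mm over their backs; the gripper's body (75 mm by 190 mm) begins 51 mm behind the grasp point.
Start: joints at [-1.258, 0.321, -0.07, 1.45, 0.023, 1.371, -0.057], TCP at [0.191, 0.621, 0.292] pointing down, gripper open.
Joint ranges: [-2.86, 2.86], [-0.3, 2.09], [-1.38, 1.24], [0.06, 2.45], [-1.56, 4.7], [0.09, 2.05], [-2.69, 2.69]. Speed limits (rad/s): [2.57, 2.57, 3.14, 3.14, 3.14, 3.14, 3.14].

INTERFACE

Orientations are given as a rotation vector (axis times angle).
In Python, from bench import ctrl gives the robot as it stands.
- The arm moves only by the tool play_rows, never from a script. Its argument "increments" is a list that holds one entry, the list of rows, each a list of 7 numbers: the shift along the tool's x, y, z as a fraction of full scale, then the turn, a rotation vector about the tool's x, y, z as a fraction of full scale, then the gripper command: -1 is shut, 1 is fully open, values between are in proportion. A call has 1 to 8 rows; each row is the pose to reach, as a shift and turn from the pose commanded when the call began, along the tool's axes at that moment; what a row does not reach only later rows make up. Full scale, the value 1, is 0.1 m for a shift and 90 degrees for a turn. A row lasts 1/10 s, in which the tool goes at most 50 mm and 8.59 degrees, less where a joint would pass 70% of its speed; a pose out of reach is approached as far as the arm can. A call with a number of a shift or a turn outside -1 to 1 is refused whole. A call with a gripper value outside its range is refused whole. The fingers move at their own pace and stop on an object; "squeeze" is the grip in N (left out, the last holds). Time passes only in rows, so rows that repeat a pose let the fingers close. It gives the time, the measured TCP pose, the force, the opening and the grip force at its end, in the units of the state.
- ctrl.get_state(): the state, without advancing time (a new reading comes with each control period).
- ctrl.get_image(name): name is "scene" or "top" or "wrist"; returns the picture (400x640x3 uint8, red, green, blue); there is no depth.
- ctrl.get_calibration(name): a dict with "vertical_fov" (degrees; the focal length in pixels is half the picture's height over the tangent of half this angle, whatever the lens; pixels are square), "cx", "cy" (the principal point, pixels), "R" (3x3) and "t" (3): a world point X has camera coordinates R X + t; the wrist camera has in their place "T_tool_cam" (4x4, takes a point from camera to tool coordinates, whose origin is the TCP and whose axes are the flange's). Camera axes: x right, y down, z forward; pixel columns grow to the right and rows downward; lengths in m; the calibration is good to about 2 mm. A picture is of the moment at which its call begins: read the wrist's pose just before it. get_calibration takes no time and is no camera call.
- ctrl.close_job(): hands the job in; it is judged then, once.
The state is a dict: "time": time; "joint_positions": joint angles; "qd": joint speeds; "joint_torque": joint torques, N m; "position": TCP position; "tool_rot": TCP orientation; "ft_force": force on the tool from outside, world axes, zero at the start; "torque": the same for the moment, N m; "grip_width": opening from 0.0 (shut) to 1.0 (fully open); "grip_force": force on a finger pad.
Only numpy, scipy, OpenCV 4.12 (cv2) and the standard library are available. Lean on these libraries where they do the work, as an engineer would, in place of code of your own. Each camera call takes 0.05 s, during which the arm holds its last target. There are 200 camera calls.

TASK

The counter is being tidied for closing: take the ticket pad and the calculator off their sloped display stands and file them upright in the wooden slotted sorter, each on its short edge and centred along its slot. First put the ticket pad in the back slot, between the two tallest ribs and farthest from you, then the calculator in the front slot, between the two lowest ribs; keep hold of each until it stands on the floor of its slot, then let go. Do not disturb the other things on the counter.

Things in the scene. Friction and masses are not known exactly. Their poses are not given: they have to be found in the camera images.
- pad_center (a point): centre of the ticket pad, a stiff cream block 160 x 105 x 13 mm, 0.12 kg; x along the 160 mm, y the 105 mm, z the 13 mm, out of its printed face. At the start it rests in portrait on its stand, 65 degrees from the level, +x up the slope, +z up and away from the robot; its upper 65 mm stick out free above the stand and can be pinched across the 13 mm, fingers pointing down the slope
- pad: the ticket pad itself; origin at the centre of its back face, 6.5 mm behind pad_center, same axes
- calc_center (a point): centre of the calculator, a flat dark block 140 x 88 x 12 mm, 0.15 kg (keys look up to 3 mm higher but are not solid); x along the 140 mm, y the 88 mm, z the 12 mm, out of its keys. At the start it rests on its stand just as the pad does, +x up the slope, +z up and away from the robot; its upper 45 mm stick out free above the stand
- calc: the calculator itself; origin at the centre of its back face, 6 mm behind calc_center, same axes
- stand_pad: sloped display stand that carries the ticket pad at the start, aluminium sheet, 90 mm wide, 100 mm tall, fixed; origin: centre of its underside, z up. Its 95 mm back plate rises at 65 degrees from the level and leans towards its -x (the robot), so what rests on it faces away from the robot; a lip holds the foot. Turned up to 0.3 rad; stands and sorter swap places
- stand_calc: sloped display stand that carries the calculator at the start, aluminium sheet, 90 mm wide, 100 mm tall, fixed; origin: centre of its underside, z up. Its 95 mm back plate rises at 65 degrees from the level and leans towards its -x (the robot), so what rests on it faces away from the robot; a lip holds the foot. Turned up to 0.3 rad; stands and sorter swap places
- sorter: light wooden sorter, fixed, 134 mm (x) by 130 mm (y); origin: centre of its underside; x to its back, away from the robot, within 0.3 rad. Four ribs along y, 60, 70, 80, 90 mm high from front to back, 14, 26, 26, 14 mm thick, with 45 degree gable tops (7 or 13 mm high). Between them three slots 18 mm wide, 44 mm apart, open at both ends, floor 8 mm above the counter
- slot_back (a point): centre of the floor of the back slot (between the 80 and 90 mm ribs); axes as the sorter's: the slot runs along y and is 18 mm wide along x; a thing filed here stands with its bottom edge at this height
- slot_front (a point): centre of the floor of the front slot (between the 60 and 70 mm ribs); axes as the sorter's
- mug: mug, 82 mm across, 97 mm tall, loose bystander; origin at the centre of its underside
- stapler: desk stapler, 150 mm long, 46 mm tall, loose bystander; origin at the centre of its underside
- pin_tin: round pin tin, 66 mm across, 22 mm tall, loose bystander; origin at the centre of its underside
Not all that is in view belongs to the job. Leave any orange look-alike of the calc alone.

How it is judged:
On the way, in this order (a step that is already met when the one before it is completed fails the run):
1. the ticket pad stands upright on the floor of the back slot (within 8 mm) while the fingers still hold it (x of pad_center in the frame of slot_back between -0.012 and 0.012 m and y of pad_center in the frame of slot_back between -0.03 and 0.03 m and z of pad_center in the frame of slot_back between 0.072 and 0.088 m and angle between the x axis of pad_center and the z axis of sorter, either way round below 0.2 rad and angle between the z axis of pad_center and the x axis of sorter, either way round below 0.2 rad and contact force between the fingers and pad above 0.5 N), for 0.1 s.
2. then the calculator stands upright on the floor of the front slot (within 8 mm) while the fingers still hold it (x of calc_center in the frame of slot_front between -0.012 and 0.012 m and y of calc_center in the frame of slot_front between -0.03 and 0.03 m and z of calc_center in the frame of slot_front between 0.062 and 0.078 m and angle between the x axis of calc_center and the z axis of sorter, either way round below 0.2 rad and angle between the z axis of calc_center and the x axis of sorter, either way round below 0.2 rad and contact force between the fingers and calc above 0.5 N), for 0.1 s.
At the end, for the whole second after the job is handed in: The pad stands on a short edge in the back slot, the calculator in the front slot, either way round: each within 8 mm of the slot floor, 12 mm of its middle across and 30 mm along, upright and parallel to it within 0.2 rad, and stays so (x of pad_center in the frame of slot_back between -0.012 and 0.012 m and y of pad_center in the frame of slot_back between -0.03 and 0.03 m and z of pad_center in the frame of slot_back between 0.072 and 0.088 m and angle between the x axis of each of pad_center, calc_center and the z axis of sorter, either way round below 0.2 rad and angle between the z axis of each of pad_center, calc_center and the x axis of sorter, either way round below 0.2 rad and x of calc_center in the frame of slot_front between -0.012 and 0.012 m and y of calc_center in the frame of slot_front between -0.03 and 0.03 m and z of calc_center in the frame of slot_front between 0.062 and 0.078 m); the robot touches nothing.
It fails at once if the mug is shifted by more than 30 mm (distance of mug from where it was at the start of the episode above 0.03 m).
It fails at once if the stapler is shifted by more than 30 mm (distance of stapler from where it was at the start of the episode above 0.03 m).
It fails at once if the pin tin is shifted by more than 30 mm (distance of pin_tin from where it was at the start of the episode above 0.03 m).
It also fails if it takes over 67 s, if anything falls off the work surface, if the arm or the gripper's body presses on something with over 40 N, if the wrist force passes 120 N, or if a joint passes its speed limit or range.

## Working session

There is one attempt and no reset: what is moved stays moved. The work goes in short steps, Python scripts to look and compute and a tool call to move; the robot and the scene stay as the last step left them, time stands still between calls to the robot, and variables do not carry over. Pictures are saved under pics/ and viewed, at most 10 in all, crops included, and the job is handed in when it is done.

Besides the shell and the picture viewer there is one more tool, called after "Request:" by a JSON object that holds its "fn" and its "kwargs". play_rows: Moves the arm, as the interface text tells. Shift numbers are shares of 0.1 m and turn numbers shares of 90 degrees, none past 1 either way. Its arguments: {"type":"object","properties":{"increments":{"type":"array"},"squeeze":{"type":"number"}},"required":["increments"]}

```bash
ls; mkdir -p pics; python3 - <<'E'
from bench import ctrl
import cv2,numpy as np
for n in ["scene","top"]:
    im=ctrl.get_image(n); cv2.imwrite(f"pics/{n}0.png",im[:,:,::-1])
    c=ctrl.get_calibration(n); print(n,c)
print(ctrl.get_calibration("wrist")); s=ctrl.get_state(); print(s)
E
```

```text
pics
scene {'vertical_fov': 51.23312179448543, 'cx': 313.3641192780911, 'cy': 195.4667459046142, 'R': array([[ 0.5077157 , -0.86150452, -0.005893  ],
       [-0.59348944, -0.3447901 , -0.72724829],
       [ 0.62449584,  0.37273281, -0.68634918]]), 't': array([-0.3560773 ,  0.32815659,  1.22909843])}
top {'vertical_fov': 46.583193889869506, 'cx': 313.9041824322616, 'cy': 205.15397216579055, 'R': array([[-1.55949881e-02, -9.99878391e-01, -6.95790882e-06],
       [-9.82354669e-01,  1.53229698e-02, -1.86398796e-01],
       [ 1.86376235e-01, -2.90005188e-03, -9.82474167e-01]]), 't': array([-0.07717003,  0.55177977,  1.24981993])}
{'vertical_fov': 65.37619006685024, 'cx': 316.05983296560913, 'cy': 201.19082234601723, 'T_tool_cam': array([[-1.47442495e-03, -9.70538919e-01, -2.40939893e-01,
         6.67024926e-02],
       [ 9.99998874e-01, -1.49790440e-03, -8.57009412e-05,
        -7.21509448e-04],
       [-2.77728826e-04, -2.40939748e-01,  9.70540036e-01,
        -9.22111918e-02],
       [ 0.00000000e+00,  0.00000000e+00,  0.00000000e+00,
         1.00000000e+00]])}
{'time': 0.1, 'joint_positions': array([-1.25790626,  0.32173046, -0.07003683,  1.45154227,  0.02255383,
        1.37080005, -0.05685617]), 'qd': array([ 0.00030713, -0.00200676, -0.00011913, -0.00163387,  0.00083627,
        0.00069718,  0.00284676]), 'joint_torque': array([-2.79018277e-04, -4.92571592e+01, -4.05771229e-01, -3.13401890e+01,
       -6.39767898e-02,  3.94571247e-02,  6.33719219e-05]), 'position': array([0.19128166, 0.62082728, 0.29128774]), 'tool_rot': array([-4.67539940e-01, -3.10641453e+00,  2.64523246e-03]), 'ft_force': array([-1.05396056,  0.63676877, -0.1800664 ]), 'torque': array([-0.00964425, -0.01502844,  0.01082503]), 'grip_force': 0.0, 'grip_width': 0.9971222725366413}
```

View pics/scene0.png

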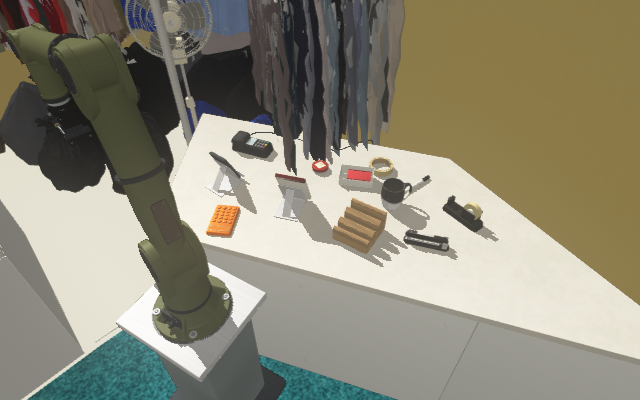

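View pics/top0.png

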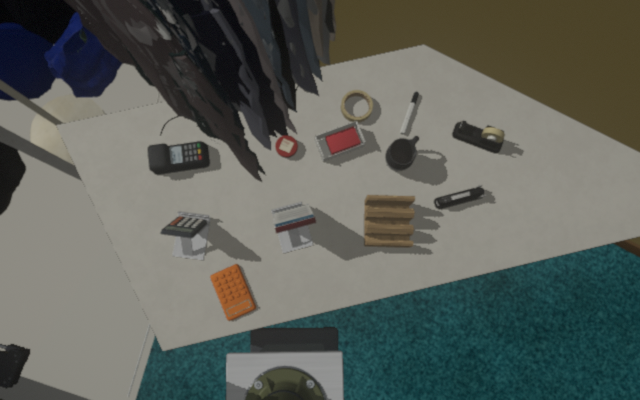

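Top view: calculator on its stand at (185,225), pad (maroon header) on its stand at (293,218), sorter at (389,220). The orange look-alike at (232,291) lies flat, so I leave it. The card terminal at (178,157) is dark too, but it's not on a stand. I'll confirm in a crop.

```bash
python3 - <<'E'
import cv2
im=cv2.imread("pics/top0.png")
a=cv2.resize(im[180:280,145:345],None,fx=4,fy=4,interpolation=cv2.INTER_CUBIC)
b=cv2.resize(im[180:260,345:505],None,fx=2.5,fy=2.5,interpolation=cv2.INTER_CUBIC)
o=cv2.copyMakeBorder(b,0,0,0,400,cv2.BORDER_CONSTANT)
cv2.imwrite("pics/crop1.png",cv2.vconcat([a,o]))
E
```

```text
(no output)
```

View pics/crop1.png

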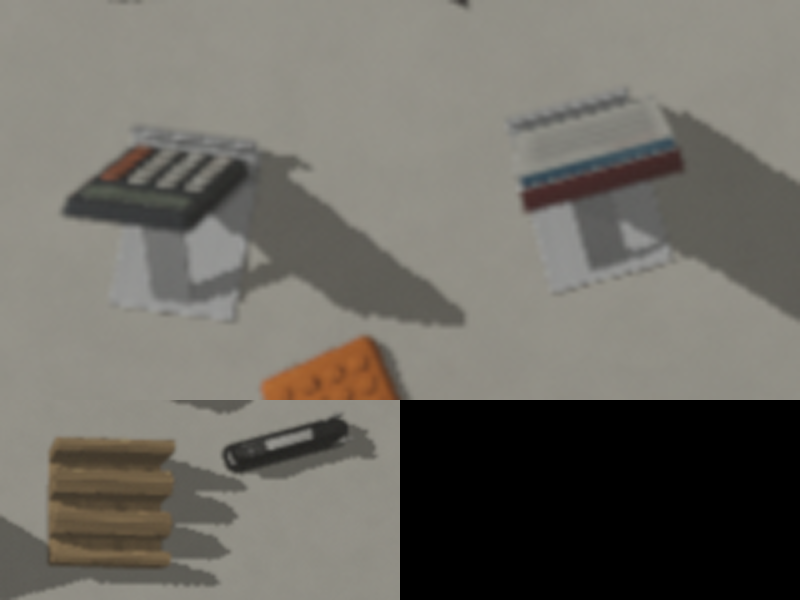

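```bash
cat > h.py <<'E'
import numpy as np, cv2
from bench import ctrl
from scipy.spatial.transform import Rotation as Ro
def cam(n,s=None):
    c=ctrl.get_calibration(n); f=200/np.tan(np.radians(c["vertical_fov"]/2))
    if n=="wrist":
        T=np.eye(4); T[:3,:3]=Ro.from_rotvec(s["tool_rot"]).as_matrix(); T[:3,3]=s["position"]
        M=T@c["T_tool_cam"]; Rwc,o=M[:3,:3],M[:3,3]
    else: Rwc=np.array(c["R"]).T; o=-Rwc@c["t"]
    return f,c["cx"],c["cy"],Rwc,o
def onz(C,u,v,z):
    f,cx,cy,R,o=C; d=R@np.array([(u-cx)/f,(v-cy)/f,1]); return o+d*(z-o[2])/d[2]
def proj(C,X):
    f,cx,cy,R,o=C; p=R.T@(np.array(X)-o); return np.array([f*p[0]/p[2]+cx,f*p[1]/p[2]+cy])
def delta(pos,R):  # goal -> shift/turn in tool axes, full-scale units
    s=ctrl.get_state(); R0=Ro.from_rotvec(s["tool_rot"])
    return np.round(R0.inv().apply(np.array(pos)-s["position"])/.1,2), np.round((R0.inv()*Ro.from_matrix(R)).as_rotvec()/(np.pi/2),3)
E
python3 - <<'E'
from h import *
C=cam("top"); q=lambda u,v,z:onz(C,145+u/4,180+v/4,z).round(4)
print("pad top front L/R",q(522,192,.1645),q(683,150,.1645)," back",q(524,210,.159),q(684,172,.159))
print("calc top front",q(70,200,.146),q(188,212,.146),"back",q(64,213,.141),q(186,229,.141))
print("stand foot lines pad",q(555,292,0),q(675,262,0),"calc",q(108,303,0),q(235,320,0))
for u,v,z in [(367,195.2,.09),(415,196,.09),(365,246.5,.053),(412,247,.053)]: print("sorter",onz(C,u,v,z).round(4))
for n,u,v,z in [("mug",402,153,.09),("stapler",460,197,.04),("tin",287,146,.02)]: print(n,onz(C,u,v,z).round(3))
E
```

```text
pad top front L/R [0.4718 0.0127 0.1645] [ 0.4971 -0.0896  0.1645]  back [0.461  0.0119 0.159 ] [ 0.4838 -0.0901  0.159 ]
calc top front [0.4737 0.3045 0.146 ] [0.4648 0.2285 0.146 ] back [0.4661 0.3096 0.141 ] [0.4545 0.2307 0.141 ]
stand foot lines pad [0.4224 0.0025 0.    ] [ 0.4426 -0.0836  0.    ] calc [0.4196 0.3217 0.    ] [0.4061 0.2306 0.    ]
sorter [ 0.5687 -0.231   0.09  ]
sorter [ 0.5644 -0.3619  0.09  ]
sorter [ 0.4323 -0.2246  0.053 ]
sorter [ 0.4289 -0.3539  0.053 ]
mug [ 0.687 -0.333  0.09 ]
stapler [ 0.57  -0.501  0.04 ]
tin [ 0.735 -0.009  0.02 ]
```

Request:
{"fn": "play_rows", "kwargs": {"increments": [[[-0.93, -0.63, -0.1, 0, 0, 0, 1], [-0.93, -0.63, -0.1, 0, 0, 0, 1], [-0.93, -0.63, -0.1, 0, 0, 0, 1]]]}}

```text
time: 0.4
position: [0.2673, 0.529, 0.3025]
tool_rot: [0.48, 3.101, -0.003]
ft_force: [0.1, 0.9, -0.3]
grip_width: 1.003
grip_force: 0.0
```

Request:
{"fn": "play_rows", "kwargs": {"increments": [[[-0.93, -0.63, -0.1, 0, 0, 0, 1], [-0.93, -0.63, -0.1, 0, 0, 0, 1], [-0.93, -0.63, -0.1, 0, 0, 0, 1]]]}}

```text
time: 0.7
position: [0.337, 0.441, 0.3128]
tool_rot: [0.481, 3.102, -0.002]
ft_force: [-0.2, -1.2, 0.1]
grip_width: 1.003
grip_force: 0.0
```

Request:
{"fn": "play_rows", "kwargs": {"increments": [[[-0.93, -0.63, -0.1, 0, 0, 0, 1], [-0.93, -0.63, -0.1, 0, 0, 0, 1], [-0.93, -0.63, -0.1, 0, 0, 0, 1]]]}}

```text
time: 1.0
position: [0.4065, 0.3533, 0.3228]
tool_rot: [0.481, 3.102, -0.002]
ft_force: [0.1, -0.6, 0.2]
grip_width: 1.003
grip_force: 0.0
```

Request:
{"fn": "play_rows", "kwargs": {"increments": [[[-0.93, -0.63, -0.1, 0, 0, 0.72, 1], [-0.93, -0.63, -0.1, 0, 0, 0.72, 1], [-0.93, -0.63, -0.1, 0, 0, 0.72, 1], [-0.93, -0.63, -0.1, 0, 0, 0.72, 1], [-0.93, -0.63, -0.1, 0, 0, 0.72, 1], [-0.93, -0.63, -0.1, 0, 0, 0.72, 1], [-0.93, -0.63, -0.1, 0, 0, 0.72, 1], [-0.93, -0.63, -0.1, 0, 0, 0.72, 1]]]}}

```text
time: 1.8
position: [0.4722, 0.2719, 0.3319]
tool_rot: [-2.064, -2.368, 0.001]
ft_force: [-0.8, 0.3, 0.7]
grip_width: 0.997
grip_force: 0.0
```

```bash
python3 - <<'E'
from h import *; import pickle
s=ctrl.get_state(); im=ctrl.get_image("wrist"); cv2.imwrite("pics/wcalc.png",im[:,:,::-1]); pickle.dump(s,open("wcalc.pkl","wb"))
E
```

Request:
{"fn": "play_rows", "kwargs": {"increments": [[[-1, -0.11, 0, 0, 0, 0, 1], [-1, -0.11, 0, 0, 0, 0, 1], [-1, -0.11, 0, 0, 0, 0, 1]]]}}

```text
time: 2.15
position: [0.477, 0.1633, 0.3326]
tool_rot: [2.068, 2.362, -0.002]
ft_force: [0.6, -0.1, 0.4]
grip_width: 0.999
grip_force: 0.0
```

Request:
{"fn": "play_rows", "kwargs": {"increments": [[[-1, -0.11, 0, 0, 0, 0, 1], [-1, -0.11, 0, 0, 0, 0, 1], [-1, -0.11, 0, 0, 0, 0, 1]]]}}

```text
time: 2.45
position: [0.4795, 0.0627, 0.3327]
tool_rot: [2.069, 2.361, -0.001]
ft_force: [-0.8, 0.5, -0.1]
grip_width: 1.0
grip_force: 0.0
```

Request:
{"fn": "play_rows", "kwargs": {"increments": [[[-1, -0.11, 0, 0, 0, 0, 1], [-1, -0.11, 0, 0, 0, 0, 1], [-1, -0.11, 0, 0, 0, 0, 1], [-1, -0.11, 0, 0, 0, 0, 1], [-1, -0.11, 0, 0, 0, 0, 1]]]}}

```text
time: 2.95
position: [0.4823, -0.0291, 0.3321]
tool_rot: [-2.056, -2.375, -0.001]
ft_force: [-0.7, 0.6, -0.4]
grip_width: 1.0
grip_force: 0.0
```

```bash
python3 - <<'E'
from h import *; import pickle
s=ctrl.get_state(); im=ctrl.get_image("wrist"); cv2.imwrite("pics/wpad.png",im[:,:,::-1]); pickle.dump(s,open("wpad.pkl","wb"))
print(s["position"],s["joint_positions"])
a=cv2.imread("pics/wcalc.png"); b=cv2.imread("pics/wpad.png")
o=cv2.vconcat([a[60:360,60:580],b[60:360,60:580]]); cv2.imwrite("pics/both.png",o)
E
```

```text
[ 0.48230648 -0.02908579  0.33212774] [-0.56602266 -0.08157763  0.54434205  1.80557844  0.04215138  1.40616389
  0.11341314]
```

View pics/both.png

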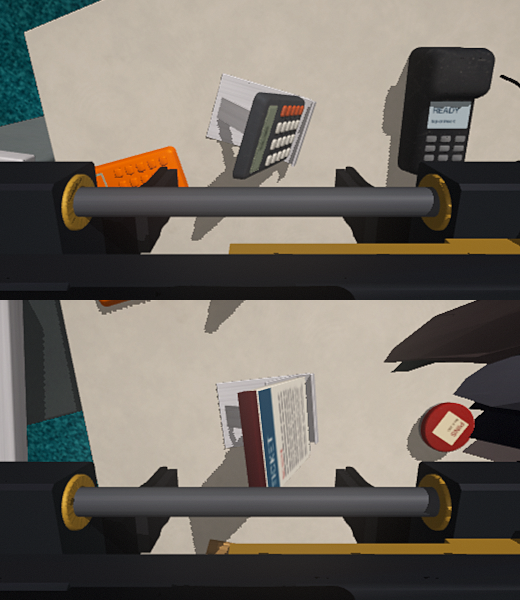

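Wrist views: the calculator is at about (325,155) with its top end facing the robot. The pad's maroon end is at (298–317,150), and the rod hides its right end. The first picture also shows orange at (195,225) and the terminal at (508,170), both left alone. Next I fit the edges.

```bash
python3 - <<'E'
from h import *; import pickle
# pad: maroon
s=pickle.load(open("wpad.pkl","rb")); C=cam("wrist",s); im=cv2.imread("pics/wpad.png").astype(int)
b,g,r=im[...,0],im[...,1],im[...,2]
m=(r>1.7*g)&(r>1.5*b)&(r>50); m[:, :280]=0; m[:,350:]=0; m[:140]=0; m[246:]=0
rows=[v for v in range(140,246) if m[v].sum()>5]; print("rows",rows[0],rows[-1])
L=[(np.nonzero(m[v])[0].min(),v) for v in rows]; R=[(np.nonzero(m[v])[0].max()+1,v) for v in rows]
def line(P): 
    P=np.array(P[6:-3]); k=np.polyfit(P[:,1],P[:,0],1); return lambda v:np.polyval(k,v)
l,rr=line(L),line(R)
print(L[::12],R[::12])
for f,z in [(l,.159),(rr,.1645)]:
    A,B=onz(C,f(rows[0]),rows[0],z),onz(C,f(245),245,z); d=A-B; print(A.round(4),B.round(4),"yaw",np.arctan2(-d[0],d[1]).round(3))
T=cam("top")
def tri(C1,p1,C2,p2):
    A=[];bb=[]
    for Cc,p in((C1,p1),(C2,p2)):
        f,cx,cy,Rm,o=Cc; d=Rm@np.array([(p[0]-cx)/f,(p[1]-cy)/f,1]); d/=np.linalg.norm(d); P=np.eye(3)-np.outer(d,d); A.append(P);bb.append(P@o)
    return np.linalg.solve(A[0]+A[1],bb[0]+bb[1]).round(4)
print("tri pad front L",tri(C,(rr(150),150),T,(275.5,228)), "back L",tri(C,(l(152),152),T,(276,232.5)))
s=pickle.load(open("wcalc.pkl","rb")); Cc=cam("wrist",s)
im=cv2.imread("pics/wcalc.png"); v=im.max(2); 
lb=[(int(np.nonzero(v[y,280:340]<75)[0].min())+280,y) for y in range(160,232,6) if (v[y,280:340]<75).any()]; print(lb)
for p,z in [((316,153),.141),((293,237),.141),((331,157),.146),((305,239),.146)]: print(p,onz(Cc,*p,z).round(4))
print("tri calc",tri(Cc,(316,154),T,(161,233)),tri(Cc,(293,237),T,(191.5,237)))
E
```

```text
rows 151 245
[(np.int64(307), 151), (np.int64(299), 163), (np.int64(301), 175), (np.int64(302), 187), (np.int64(304), 199), (np.int64(305), 211), (np.int64(306), 223), (np.int64(308), 235)] [(np.int64(316), 151), (np.int64(317), 163), (np.int64(318), 175), (np.int64(320), 187), (np.int64(321), 199), (np.int64(322), 211), (np.int64(323), 223), (np.int64(325), 235)]
[0.4595 0.0113 0.159 ] [ 0.4804 -0.0712  0.159 ] yaw 0.248
[0.4743 0.0139 0.1645] [ 0.4949 -0.0669  0.1645] yaw 0.249
tri pad front L [0.4741 0.0137 0.1499] back L [0.46   0.0112 0.1668]
[(314, 160), (312, 166), (310, 172), (309, 178), (307, 184), (305, 190), (303, 196), (302, 202), (300, 208), (298, 214), (296, 220), (295, 226)]
(316, 153) [0.4651 0.3112 0.141 ]
(293, 237) [0.454  0.2286 0.141 ]
(331, 157) [0.4787 0.3099 0.146 ]
(305, 239) [0.4656 0.2301 0.146 ]
tri calc [0.466  0.31   0.1406] [0.4544 0.2299 0.1445]
```

```bash
python3 - <<'E'
import cv2
a=cv2.imread("pics/wcalc.png")[130:260,270:390]; b=cv2.imread("pics/wpad.png")[130:260,270:390]
cv2.imwrite("pics/both2.png",cv2.resize(cv2.hconcat([a,b]),None,fx=3.3,fy=3.3,interpolation=cv2.INTER_NEAREST))
E
```

```text
(no output)
```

View pics/both2.png

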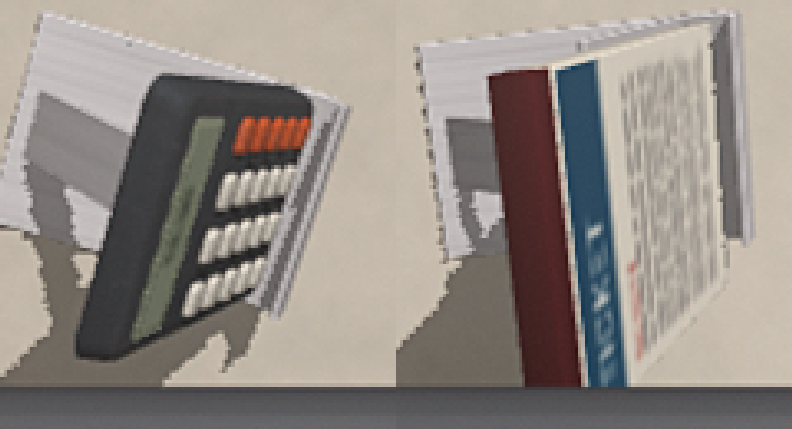

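```bash
cat >> h.py <<'E'
def gR(psi,th=65,sg=1): # tool rotation gripping a leaning thing; sg=1: tool x=+y side
    c,s_=np.cos(np.radians(th)),np.sin(np.radians(th)); Z=Ro.from_euler('z',psi)
    px,pz=Z.apply([-c,0,s_]),Z.apply([s_,0,c]); py=np.cross(pz,px)
    return np.column_stack([sg*py,-sg*pz,-px])
E
python3 - <<'E'
from h import *
R=gR(.245); P=np.array([.4795,-.0385,.162])
print(np.linalg.det(R))
for k in (.1,.03): print(P-k*R[:,2],*delta(P-k*R[:,2],R))
print(ctrl.get_state()["position"])
E
```

```text
0.9999999999999997
[ 0.43850023 -0.04875087  0.25263078] [-0.13 -0.46  0.79] [0.021 0.42  1.891]
[ 0.46720007 -0.04157526  0.18918923] [-0.1  -0.17  1.43] [0.021 0.42  1.891]
[ 0.48229911 -0.02885461  0.33207711]
```

```bash
python3 - <<'E'
from h import *
R=gR(.245,65,-1); P=np.array([.4795,-.0385,.162])
for k in (.1,.03): print(P-k*R[:,2],*delta(P-k*R[:,2],R))
E
```

```text
[ 0.43850023 -0.04875087  0.25263078] [-0.13 -0.46  0.79] [-0.278  0.014 -0.063]
[ 0.46720007 -0.04157526  0.18918923] [-0.1  -0.17  1.43] [-0.278  0.014 -0.063]
```

Request:
{"fn": "play_rows", "kwargs": {"increments": [[[-0.13, -0.46, 0.2, -0.278, 0.014, -0.063, 1], [-0.13, -0.46, 0.2, -0.278, 0.014, -0.063, 1], [-0.13, -0.46, 0.5, -0.278, 0.014, -0.063, 1], [-0.13, -0.46, 0.79, -0.278, 0.014, -0.063, 1], [-0.13, -0.46, 0.79, -0.278, 0.014, -0.063, 1], [-0.13, -0.46, 0.79, -0.278, 0.014, -0.063, 1], [-0.13, -0.46, 0.79, -0.278, 0.014, -0.063, 1]]], "squeeze": 20}}

```text
time: 3.7
position: [0.4491, -0.0558, 0.2443]
tool_rot: [1.76, 2.236, 0.486]
ft_force: [-1.0, -1.0, -1.0]
grip_width: 1.0
grip_force: 0.0
```

```bash
python3 - <<'E'
from h import *
R=gR(.245,65,-1); P=np.array([.4795,-.0385,.162])
print(*delta(P-.03*R[:,2],R))
s=ctrl.get_state(); print(s["joint_positions"])
T=cam("top"); im=ctrl.get_image("top"); cv2.imwrite("pics/t1.png",cv2.resize(im[170:280,220:380,::-1],None,fx=4,fy=4)); 
im=ctrl.get_image("wrist"); cv2.imwrite("pics/w1.png",im[:,:,::-1])
o=cv2.vconcat([cv2.imread("pics/t1.png")[:,:640][:300],im[:300,:,::-1]]); cv2.imwrite("pics/c2.png",o)
E
```

```text
[ 0.09 -0.04  0.59] [-0.009 -0.002 -0.005]
[ 0.37676368 -0.30036596 -0.16659489  2.22557875 -0.31156123  0.85226618
  0.60864866]
```

View pics/c2.png

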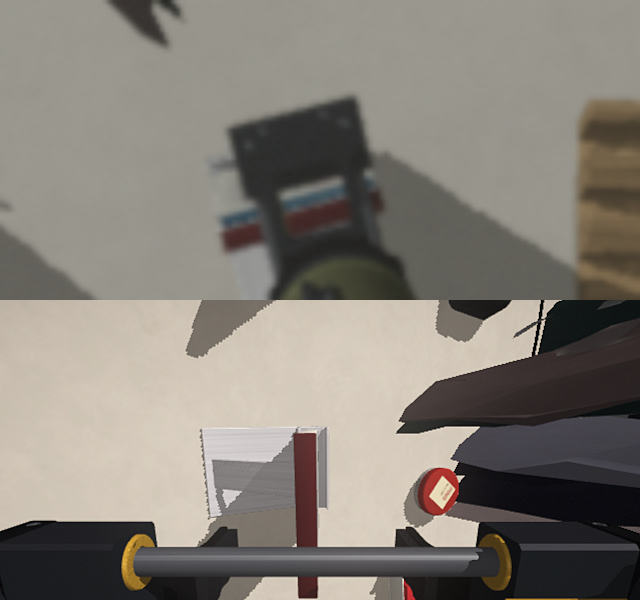

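Grip approach: the maroon end sits at columns 295–318, between the fingers at (237..397), so it is about 5 mm to one side. That matches the computed shift. Going down the slope and gripping.

Request:
{"fn": "play_rows", "kwargs": {"increments": [[[0.09, -0.05, 0.3, 0, 0, 0, 1], [0.09, -0.05, 0.59, 0, 0, 0, 1], [0.09, -0.05, 0.59, 0, 0, 0, 1], [0.09, -0.05, 0.59, 0, 0, 0, 1], [0.09, -0.05, 0.59, 0, 0, 0, 1]]]}}

```text
time: 4.3
position: [0.4705, -0.0388, 0.195]
tool_rot: [1.746, 2.238, 0.495]
ft_force: [0.1, 0.0, 0.2]
grip_width: 1.003
grip_force: 0.0
```

```bash
python3 - <<'E'
from h import *
R=gR(.245,65,-1); P=np.array([.4795,-.0385,.162])
s=ctrl.get_state(); print(s["joint_positions"],s["position"],s["ft_force"])
print(*delta(P-.03*R[:,2],R))
im=cv2.cvtColor(ctrl.get_image("wrist"),cv2.COLOR_RGB2BGR).astype(int)
b,g,r=im[...,0],im[...,1],im[...,2]; m=(r>1.7*g)&(r>1.5*b)&(r>50)&(r<150)
for v in range(130,300,20): 
    x=np.nonzero(m[v,250:380])[0]; print(v,(x.min()+250,x.max()+250) if len(x) else None)
E
```

```text
[ 0.34166285 -0.20485664 -0.19584557  2.26171289 -0.31658069  0.70340358
  0.59076146] [ 0.47051377 -0.0388281   0.194996  ] [0.07263042 0.02873926 0.24809835]
[-0.02 -0.06  0.04] [-0.003 -0.003 -0.   ]
130 None
150 None
170 (np.int64(284), np.int64(313))
190 (np.int64(285), np.int64(314))
210 (np.int64(285), np.int64(314))
230 (np.int64(286), np.int64(314))
250 None
270 None
290 (np.int64(288), np.int64(315))
```

Request:
{"fn": "play_rows", "kwargs": {"increments": [[[-0.02, -0.065, 0.04, 0, 0, 0, 1], [-0.02, -0.065, 0.04, 0, 0, 0, 1], [-0.02, -0.065, 0.04, 0, 0, 0, -1], [-0.02, -0.065, 0.04, 0, 0, 0, -1], [-0.02, -0.065, 0.04, 0, 0, 0, -1], [-0.02, -0.065, 0.04, 0, 0, 0, -1], [-0.02, -0.065, 0.04, 0, 0, 0, -1], [-0.02, -0.065, 0.04, 0, 0, 0, -1]]], "squeeze": 20}}

```text
time: 5.15
position: [0.4656, -0.0428, 0.1864]
tool_rot: [1.751, 2.238, 0.492]
ft_force: [0.6, 0.0, 0.5]
grip_width: 0.543
grip_force: 0.0
```

Request:
{"fn": "play_rows", "kwargs": {"increments": [[[0, 0, 0, 0, 0, 0, -1], [0, 0, 0, 0, 0, 0, -1], [0, 0, 0, 0, 0, 0, -1]]]}}

```text
time: 5.45
position: [0.4655, -0.0428, 0.1864]
tool_rot: [1.751, 2.238, 0.492]
ft_force: [0.2, -0.1, 0.4]
grip_width: 0.266
grip_force: 0.0
```

Request:
{"fn": "play_rows", "kwargs": {"increments": [[[0, 0, 0, 0, 0, 0, -1], [0, 0, 0, 0, 0, 0, -1], [0, 0, 0, 0, 0, 0, -1], [0, 0, 0, 0, 0, 0, -1], [0, 0, 0, 0, 0, 0, -1]]], "squeeze": 20}}

```text
time: 5.95
position: [0.4673, -0.0425, 0.1879]
tool_rot: [1.747, 2.235, 0.495]
ft_force: [4.9, 2.2, -0.6]
grip_width: 0.145
grip_force: 20.0
```

Request:
{"fn": "play_rows", "kwargs": {"increments": [[[0, 0, -0.12, 0, 0, 0, -1], [0, 0.01, -0.24, 0, 0, 0, -1], [0, 0.1, -0.36, 0, 0, 0, -1], [0, 0.3, -0.5, 0, 0, 0, -1], [0, 0.5, -0.75, 0, 0, 0, -1], [0, 0.7, -1, 0, 0, 0, -1], [0, 0.7, -1, 0, 0, 0, -1]]], "squeeze": 20}}

```text
time: 6.65
position: [0.4896, -0.0381, 0.3111]
tool_rot: [1.745, 2.233, 0.496]
ft_force: [0.6, -0.2, -0.9]
grip_width: 0.144
grip_force: 20.0
```

```bash
python3 - <<'E'
from h import *
s=ctrl.get_state(); print(s["joint_positions"],s["position"])
R=gR(-.045,90,-1)
print(*delta([.5,-.15,.36],R)); print(R.round(2))
E
```

```text
[ 0.36244084 -0.26965182 -0.20509104  2.06874774 -0.27284023  0.94844814
  0.51364121] [ 0.48962886 -0.0380758   0.31114734]
[-1.11  0.05 -0.52] [ 0.275 -0.042  0.181]
[[ 0.04  1.    0.  ]
 [ 1.   -0.04 -0.  ]
 [ 0.    0.   -1.  ]]
```

Request:
{"fn": "play_rows", "kwargs": {"increments": [[[-0.3, 0.05, -0.52, 0.1, -0.02, 0.08, -1], [-0.6, 0.05, -0.52, 0.2, -0.03, 0.14, -1], [-1, 0.05, -0.52, 0.275, -0.042, 0.181, -1], [-1, 0.05, -0.52, 0.275, -0.042, 0.181, -1], [-1, 0.05, -0.52, 0.275, -0.042, 0.181, -1], [-1, 0.05, -0.52, 0.275, -0.042, 0.181, -1], [-1, 0.05, -0.52, 0.275, -0.042, 0.181, -1]]]}}

```text
time: 7.35
position: [0.4941, -0.1387, 0.355]
tool_rot: [-2.265, -2.169, 0.007]
ft_force: [-0.1, 0.7, -1.4]
grip_width: 0.146
grip_force: 20.0
```

```bash
python3 - <<'E'
from h import *; import pickle
s=ctrl.get_state(); print(s["position"]); im=ctrl.get_image("wrist"); cv2.imwrite("pics/ws.png",im[:,:,::-1]); pickle.dump(s,open("ws.pkl","wb"))
R=gR(-.045,90,-1); print(*delta(s["position"],R))
t=cv2.imread("pics/top0.png")[180:260,350:430]; t=cv2.resize(t,None,fx=5,fy=5,interpolation=cv2.INTER_NEAREST)
o=cv2.vconcat([im[:,:,::-1][200:400],cv2.copyMakeBorder(t,0,0,0,240,cv2.BORDER_CONSTANT)]); cv2.imwrite("pics/c3.png",o)
E
```

```text
[ 0.49413692 -0.13868511  0.35499681]
[ 0. -0.  0.] [-0.004 -0.     0.001]
```

View pics/c3.png

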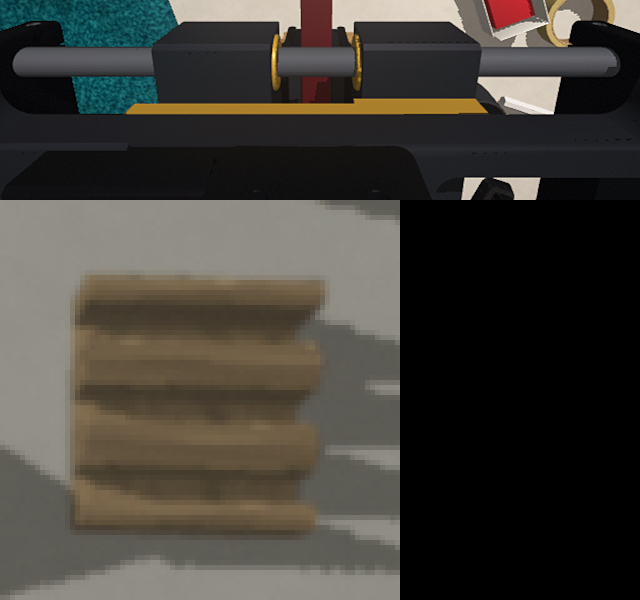

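The wrist view doesn't show the sorter, because the gripper body hides it below row 245. I'll hover over the back slot, where the camera can see the slot's left half.

Request:
{"fn": "play_rows", "kwargs": {"increments": [[[-0.4, 0.14, 0, 0, 0, 0, -1], [-0.8, 0.28, 0, 0, 0, 0, -1], [-0.8, 0.28, 0, 0, 0, 0, -1]]]}}

```text
time: 7.7
position: [0.5181, -0.2271, 0.3548]
tool_rot: [-2.278, -2.16, 0.011]
ft_force: [-0.4, -1.2, -2.1]
grip_width: 0.144
grip_force: 20.0
```

Request:
{"fn": "play_rows", "kwargs": {"increments": [[[-0.4, 0.14, 0, 0, 0, 0, -1], [-0.8, 0.28, 0, 0, 0, 0, -1], [-0.8, 0.28, 0, 0, 0, 0, -1], [-0.8, 0.28, 0, 0, 0, 0, -1], [-0.8, 0.28, 0, 0, 0, 0, -1]]]}}

```text
time: 8.2
position: [0.5436, -0.3001, 0.3552]
tool_rot: [-2.265, -2.169, 0.005]
ft_force: [0.6, -0.1, -1.7]
grip_width: 0.145
grip_force: 20.0
```

```bash
python3 - <<'E'
from h import *; import pickle
s=ctrl.get_state(); print(s["position"],s["tool_rot"],s["joint_positions"]); im=ctrl.get_image("wrist"); cv2.imwrite("pics/ws2.png",im[:,:,::-1]); pickle.dump(s,open("ws2.pkl","wb"))
cv2.imwrite("pics/c4.png",cv2.resize(im[60:250,180:460,::-1],None,fx=2.8,fy=2.8,interpolation=cv2.INTER_NEAREST))
E
```

```text
[ 0.54360258 -0.30012971  0.35521906] [-2.26492458 -2.16872886  0.0053974 ] [ 0.56005042  0.24526981 -0.12157471  1.42253321  0.03072305  1.48220527
  0.39577514]
```

View pics/c4.png

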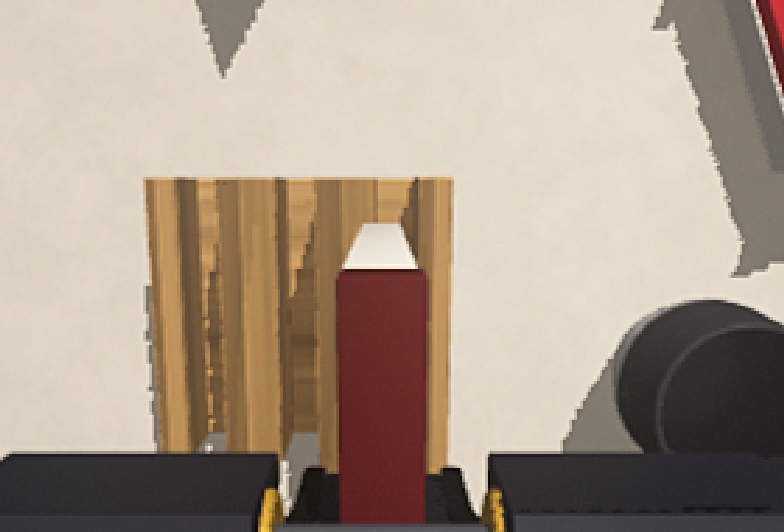

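```bash
python3 - <<'E'
from h import *; import pickle
s=pickle.load(open("ws2.pkl","rb")); C=cam("wrist",s)
q=lambda x,y,z:onz(C,180+x/2.8,60+y/2.8,z)
a,b=q(453,178,.083),q(445,470,.083); d=a-b; print("rear edge",a,b,"yaw",np.arctan2(-d[0],d[1]))
print("front edge",q(144,178,.053),q(159,450,.053))
for x,z in [(376,.067),(417,.083),(318,.067),(275,.057)]: print(x,z,q(x,180,z))
print("slot mid L end",q(376,180,.067)[0]/2+q(417,180,.083)[0]/2)
zt=s["position"][2]; print("pad bottom mid",q(383,223,zt-.189),"pad bottom width",q(362,223,zt-.189)-q(404,223,zt-.189),"pad top",q(383.5,270,zt-.029))
print(Ro.from_rotvec(s["tool_rot"]).as_matrix().round(3))
E
```

```text
rear edge [ 0.57243955 -0.23552895  0.083     ] [ 0.56580238 -0.35981068  0.083     ] yaw -0.053353486073082504
front edge [ 0.43907621 -0.22945976  0.053     ] [ 0.43245985 -0.35430911  0.053     ]
376 0.067 [ 0.54104962 -0.23489877  0.067     ]
417 0.083 [ 0.55784528 -0.2356613   0.083     ]
318 0.067 [ 0.51650778 -0.23379714  0.067     ]
275 0.057 [ 0.49705922 -0.23291876  0.057     ]
slot mid L end 0.5494474474017613
pad bottom mid [ 0.54381898 -0.24830645  0.16621906] pad bottom width [-0.01328336  0.00059235  0.        ] pad top [ 0.54457372 -0.24729035  0.32621906]
[[ 0.043  0.999 -0.006]
 [ 0.999 -0.043  0.002]
 [ 0.002 -0.007 -1.   ]]
```

The slot mid is at u≈321.6 at the left end. The pad (bottom edge u≈316.8) needs about 4 mm towards the back and a very small yaw. Lowering.

Request:
{"fn": "play_rows", "kwargs": {"increments": [[[0, 0.043, 0, 0, 0, 0.006, -1], [0, 0.043, 0.3, 0, 0, 0.006, -1], [0, 0.043, 0.6, 0, 0, 0.006, -1], [0, 0.043, 0.8, 0, 0, 0.006, -1], [0, 0.043, 0.8, 0, 0, 0.006, -1], [0, 0.043, 0.8, 0, 0, 0.006, -1]]]}}

```text
time: 8.85
position: [0.5477, -0.3014, 0.2755]
tool_rot: [-2.277, -2.157, 0.007]
ft_force: [0.7, -0.0, -1.9]
grip_width: 0.146
grip_force: 20.0
```

```bash
python3 - <<'E'
from h import *; import pickle
s=ctrl.get_state(); print(s["position"],s["ft_force"]); im=ctrl.get_image("wrist")
cv2.imwrite("pics/c5.png",cv2.resize(im[60:250,180:460,::-1],None,fx=2.8,fy=2.8,interpolation=cv2.INTER_NEAREST))
print(Ro.from_rotvec(s["tool_rot"]).as_matrix().round(3))
E
```

```text
[ 0.54771177 -0.30143552  0.27547233] [ 0.72830534 -0.01768101 -1.85900361]
[[ 0.054  0.999 -0.007]
 [ 0.999 -0.054  0.001]
 [ 0.001 -0.007 -1.   ]]
```

View pics/c5.png

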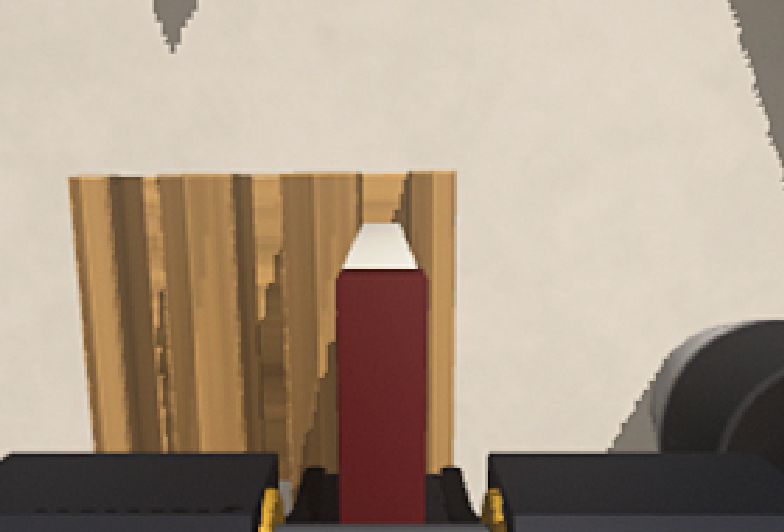

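The pad foot (crop columns 362–404) is centred in the slot (358–410). Lowering to the floor.

Request:
{"fn": "play_rows", "kwargs": {"increments": [[[0, 0, 0.2, 0, 0, 0, -1], [0, 0, 0.4, 0, 0, 0, -1], [0, 0, 0.55, 0, 0, 0, -1], [0, 0, 0.65, 0, 0, 0, -1], [0, 0, 0.72, 0, 0, 0, -1], [0, 0, 0.74, 0, 0, 0, -1], [0, 0, 0.74, 0, 0, 0, -1]]]}}

```text
time: 9.6
position: [0.547, -0.302, 0.2011]
tool_rot: [-2.277, -2.156, 0.007]
ft_force: [0.2, -0.1, -1.4]
grip_width: 0.149
grip_force: 20.0
```

Request:
{"fn": "play_rows", "kwargs": {"increments": [[[0, 0, 0.02, 0, 0, 0, -1], [0, 0, 0.03, 0, 0, 0, -1], [0, 0, 0.04, 0, 0, 0, -1], [0, 0, 0.04, 0, 0, 0, -1], [0, 0, 0.04, 0, 0, 0, -1]]]}}

```text
time: 10.1
position: [0.5468, -0.3019, 0.1968]
tool_rot: [-2.277, -2.156, 0.007]
ft_force: [-0.6, -0.3, -1.5]
grip_width: 0.149
grip_force: 20.0
```

Request:
{"fn": "play_rows", "kwargs": {"increments": [[[0, 0, 0.01, 0, 0, 0, -1], [0, 0, 0.02, 0, 0, 0, -1], [0, 0, 0.03, 0, 0, 0, -1], [0, 0, 0.03, 0, 0, 0, -1]]]}}

```text
time: 10.5
position: [0.547, -0.3019, 0.1961]
tool_rot: [-2.278, -2.157, 0.007]
ft_force: [-2.8, 2.0, 8.8]
grip_width: 0.147
grip_force: 20.0
```

Request:
{"fn": "play_rows", "kwargs": {"increments": [[[0, 0, -0.01, 0, 0, 0, -1], [0, 0, -0.01, 0, 0, 0, -1], [0, 0, -0.01, 0, 0, 0, 0.6], [0, 0, -0.01, 0, 0, 0, 0.6], [0, 0, -0.01, 0, 0, 0, 0.6], [0, 0, -0.01, 0, 0, 0, 0.6], [0, 0, -0.01, 0, 0, 0, 0.6]]]}}

```text
time: 11.2
position: [0.5466, -0.3019, 0.1944]
tool_rot: [-2.277, -2.156, 0.007]
ft_force: [0.1, -0.3, -1.2]
grip_width: 0.516
grip_force: 0.0
```

Request:
{"fn": "play_rows", "kwargs": {"increments": [[[0, 0, -0.3, 0, 0, 0, 0.6], [0, 0, -0.6, 0, 0, 0, 0.6], [0, 0, -1, 0, 0, 0, 0.6], [0, 0, -1, 0, 0, 0, 0.6]]]}}

```text
time: 11.6
position: [0.5498, -0.3031, 0.3013]
tool_rot: [2.278, 2.157, -0.002]
ft_force: [0.4, 0.2, 0.9]
grip_width: 0.787
grip_force: 0.0
```

```bash
python3 - <<'E'
from h import *
s=ctrl.get_state(); print(s["position"],s["grip_width"],s["joint_positions"])
C=cam("wrist",s); im=cv2.cvtColor(ctrl.get_image("wrist"),cv2.COLOR_RGB2BGR).astype(int); cv2.imwrite("pics/w6.png",im)
b,g,r=im[...,0],im[...,1],im[...,2]; m=(r>1.7*g)&(r>1.5*b)&(r>50)&(r<150)
for v in (150,160,170,180,190,200,210):
    x=np.nonzero(m[v,250:420])[0]+250
    if len(x): print(v,x.min(),x.max(),onz(C,(x.min()+x.max()+1)/2,v,.168).round(4))
R=gR(-.131,65,-1); R2=gR(-.131,65,1); P=np.array([.465,.270,.1435])
for r_ in (R,R2): print(*delta(P-.11*r_[:,2],r_), (P-.11*r_[:,2]).round(3))
E
```

```text
[ 0.54977541 -0.30309772  0.30134593] 0.7870548217097069 [ 0.55926438  0.27013657 -0.12121327  1.49812981  0.03556926  1.37155184
  0.38072229]
150 302 318 [ 0.5472 -0.2565  0.168 ]
160 302 318 [ 0.5468 -0.2636  0.168 ]
170 302 318 [ 0.5463 -0.2709  0.168 ]
180 302 318 [ 0.5459 -0.2782  0.168 ]
190 302 318 [ 0.5454 -0.2857  0.168 ]
200 302 318 [ 0.545  -0.2933  0.168 ]
210 302 318 [ 0.5445 -0.301   0.168 ]
[ 5.71 -1.61  0.54] [-0.278 -0.009  0.048] [0.419 0.276 0.243]
[ 5.71 -1.61  0.54] [ 0.014 -0.424 -1.906] [0.419 0.276 0.243][ WARN:0@0.419] global loadsave.cpp:1063 imwrite_ Unsupported depth image for selected encoder is fallbacked to CV_8U.
```

Request:
{"fn": "play_rows", "kwargs": {"increments": [[[0.95, -0.23, -0.3, 0, 0, 0, 1], [0.95, -0.23, -0.3, 0, 0, 0, 1], [0.95, -0.23, -0.3, 0, 0, 0, 1]]]}}

```text
time: 11.95
position: [0.5309, -0.1983, 0.3263]
tool_rot: [-2.266, -2.166, 0.001]
ft_force: [0.7, 1.0, 0.7]
grip_width: 0.962
grip_force: 0.0
```

Request:
{"fn": "play_rows", "kwargs": {"increments": [[[0.95, -0.23, 0, 0, 0, 0, 1], [0.95, -0.23, 0, 0, 0, 0, 1], [0.95, -0.23, 0, 0, 0, 0, 1]]]}}

```text
time: 12.25
position: [0.5116, -0.1021, 0.3245]
tool_rot: [-2.263, -2.166, 0.005]
ft_force: [1.5, 0.3, 1.0]
grip_width: 0.997
grip_force: 0.0
```

Request:
{"fn": "play_rows", "kwargs": {"increments": [[[0.95, -0.23, 0, 0, 0, 0, 1], [0.95, -0.23, 0, 0, 0, 0, 1], [0.95, -0.23, 0, 0, 0, 0, 1]]]}}

```text
time: 12.55
position: [0.4933, -0.0066, 0.3248]
tool_rot: [-2.264, -2.166, 0.006]
ft_force: [-0.6, 0.1, 0.5]
grip_width: 1.0
grip_force: 0.0
```

Request:
{"fn": "play_rows", "kwargs": {"increments": [[[0.95, -0.23, 0, 0, 0, 0, 1], [0.95, -0.23, 0, 0, 0, 0, 1], [0.95, -0.23, 0, 0, 0, 0, 1]]]}}

```text
time: 12.85
position: [0.4751, 0.089, 0.3252]
tool_rot: [-2.264, -2.166, 0.005]
ft_force: [-0.4, -0.7, -0.2]
grip_width: 0.998
grip_force: 0.0
```

Request:
{"fn": "play_rows", "kwargs": {"increments": [[[0.95, -0.23, 0, 0, 0, 0, 1], [0.95, -0.23, 0, 0, 0, 0, 1], [0.95, -0.23, 0, 0, 0, 0, 1], [0.95, -0.23, 0, 0, 0, 0, 1]]]}}

```text
time: 13.25
position: [0.4589, 0.1784, 0.3251]
tool_rot: [-2.275, -2.158, 0.009]
ft_force: [-0.2, -0.9, -0.6]
grip_width: 1.001
grip_force: 0.0
```

```bash
python3 - <<'E'
from h import *
s=ctrl.get_state(); print(s["position"],s["joint_positions"])
R=gR(-.131,65,-1); P=np.array([.465,.270,.1435])
print(*delta(P-.1*R[:,2],R))
E
```

```text
[0.4588727  0.17839023 0.32511207] [ 0.11778238 -0.00628543 -0.53356313  1.75892714 -0.00677809  1.3956393
 -0.4669653 ]
[ 0.95 -0.4   0.91] [-0.283 -0.011  0.049]
```

Request:
{"fn": "play_rows", "kwargs": {"increments": [[[0.5, -0.4, 0.2, -0.1, 0, 0, 1], [0.95, -0.4, 0.3, -0.2, 0, 0.049, 1], [0.95, -0.4, 0.5, -0.283, -0.011, 0.049, 1], [0.95, -0.4, 0.7, -0.283, -0.011, 0.049, 1], [0.95, -0.4, 0.91, -0.283, -0.011, 0.049, 1], [0.95, -0.4, 0.91, -0.283, -0.011, 0.049, 1], [0.95, -0.4, 0.91, -0.283, -0.011, 0.049, 1], [0.95, -0.4, 0.91, -0.283, -0.011, 0.049, 1]]]}}

```text
time: 14.05
position: [0.4248, 0.2751, 0.2365]
tool_rot: [2.097, 1.831, 0.409]
ft_force: [0.1, 0.4, 1.0]
grip_width: 1.005
grip_force: 0.0
```

```bash
python3 - <<'E'
from h import *
s=ctrl.get_state(); print(s["position"],s["joint_positions"],s["ft_force"])
R=gR(-.131,65,-1); P=np.array([.465,.270,.1435])
print(*delta(P-.032*R[:,2],R))
im=ctrl.get_image("wrist"); cv2.imwrite("pics/w7.png",cv2.resize(im[80:300,180:460,::-1],None,fx=2.5,fy=2.5))
E
```

```text
[0.42482844 0.27505993 0.23651727] [ 0.03275835 -0.12317842 -0.80694325  2.07452407  0.32594136  0.90360862
 -1.08871071] [0.13782858 0.39654848 1.0328895 ]
[ 0.   -0.03  0.69] [ 0.001  0.    -0.003]
```

View pics/w7.png

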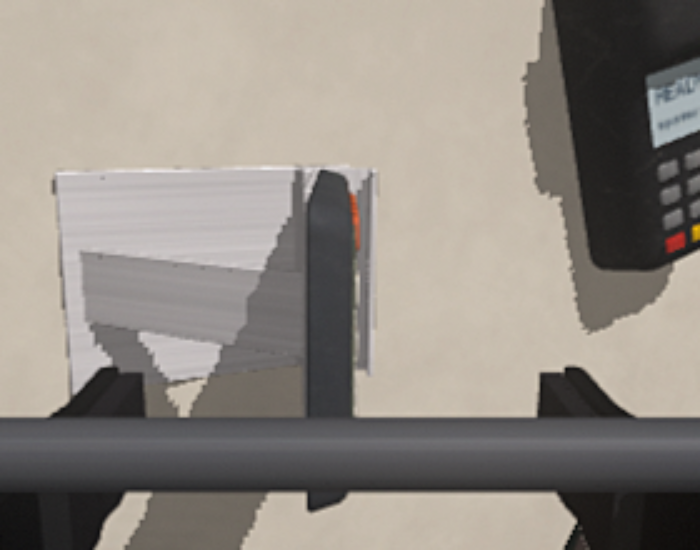

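The calculator end is at crop columns 307–352, about 3 mm off tool centre, as computed. Closing on it.

Request:
{"fn": "play_rows", "kwargs": {"increments": [[[0, -0.03, 0.35, 0, 0, 0, 1], [0, -0.03, 0.69, 0, 0, 0, 1], [0, -0.03, 0.69, 0, 0, 0, 1], [0, -0.03, 0.69, 0, 0, 0, 1], [0, -0.03, 0.69, 0, 0, 0, -1], [0, -0.03, 0.69, 0, 0, 0, -1], [0, -0.03, 0.69, 0, 0, 0, -1], [0, -0.03, 0.69, 0, 0, 0, -1]]], "squeeze": 20}}

```text
time: 14.9
position: [0.4498, 0.2724, 0.1724]
tool_rot: [2.094, 1.833, 0.41]
ft_force: [0.6, -0.2, -1.4]
grip_width: 0.724
grip_force: 0.0
```

Request:
{"fn": "play_rows", "kwargs": {"increments": [[[0, 0, 0, 0, 0, 0, -1], [0, 0, 0, 0, 0, 0, -1], [0, 0, 0, 0, 0, 0, -1], [0, 0, 0, 0, 0, 0, -1], [0, 0, 0, 0, 0, 0, -1], [0, 0, 0, 0, 0, 0, -1], [0, 0, 0, 0, 0, 0, -1]]]}}

```text
time: 15.6
position: [0.451, 0.272, 0.1723]
tool_rot: [2.094, 1.832, 0.41]
ft_force: [4.1, -0.2, 1.1]
grip_width: 0.142
grip_force: 19.9
```

```bash
python3 - <<'E'
from h import *
s=ctrl.get_state(); print(s["position"],s["joint_positions"],s["ft_force"],s["grip_width"],s["grip_force"])
R=Ro.from_rotvec(s["tool_rot"]).as_matrix(); print("end ahead of TCP",R.T@(np.array([.465,.270,.1435])-s["position"]))
E
```

```text
[0.45097332 0.2719549  0.17233491] [ 0.04961527  0.03654826 -0.83768809  2.10978578  0.53018615  0.80038291
 -1.25214059] [ 4.05954696 -0.16161493  1.12532671] 0.14234938496102387 19.929013013024814
end ahead of TCP [-9.72499172e-05  5.41943429e-04  3.21203738e-02]
```

Request:
{"fn": "play_rows", "kwargs": {"increments": [[[0, 0, -0.12, 0, 0, 0, -1], [0, 0.01, -0.24, 0, 0, 0, -1], [0, 0.1, -0.36, 0, 0, 0, -1], [0, 0.3, -0.5, 0, 0, 0, -1], [0, 0.5, -0.75, 0, 0, 0, -1], [0, 0.7, -1, 0, 0, 0, -1], [0, 0.7, -1, 0, 0, 0, -1]]]}}

```text
time: 16.3
position: [0.4728, 0.2704, 0.2963]
tool_rot: [2.094, 1.83, 0.418]
ft_force: [-0.1, 0.7, -1.5]
grip_width: 0.138
grip_force: 20.0
```

```bash
python3 - <<'E'
from h import *
s=ctrl.get_state(); print(s["joint_positions"],s["position"],s["grip_width"])
R=gR(-.053,90,-1)
print(*delta([.49,.18,.345],R)); print(R.round(3))
E
```

```text
[ 0.08747177 -0.09362957 -0.78386613  1.93396646  0.3075038   0.98829721
 -0.9721971 ] [0.47279079 0.27038972 0.29627508] 0.13833431214472108
[-0.87  0.47 -0.32] [ 0.282  0.008 -0.051]
[[ 0.053  0.999  0.   ]
 [ 0.999 -0.053 -0.   ]
 [-0.     0.    -1.   ]]
```

Request:
{"fn": "play_rows", "kwargs": {"increments": [[[-0.3, 0.2, -0.32, 0.1, 0, -0.02, -1], [-0.6, 0.4, -0.32, 0.2, 0, -0.04, -1], [-0.87, 0.47, -0.32, 0.282, 0.008, -0.051, -1], [-0.87, 0.47, -0.32, 0.282, 0.008, -0.051, -1], [-0.87, 0.47, -0.32, 0.282, 0.008, -0.051, -1], [-0.87, 0.47, -0.32, 0.282, 0.008, -0.051, -1]]]}}

```text
time: 16.9
position: [0.4867, 0.1805, 0.3395]
tool_rot: [-2.276, -2.163, 0.013]
ft_force: [0.0, 0.1, -1.3]
grip_width: 0.133
grip_force: 20.0
```

Request:
{"fn": "play_rows", "kwargs": {"increments": [[[-0.5, 0, 0, 0, 0, 0, -1], [-0.96, -0.01, 0, 0, 0, 0, -1], [-0.96, -0.01, 0, 0, 0, 0, -1]]]}}

```text
time: 17.2
position: [0.4809, 0.0778, 0.3405]
tool_rot: [2.285, 2.152, -0.017]
ft_force: [-0.2, 0.8, -1.8]
grip_width: 0.136
grip_force: 20.0
```

Request:
{"fn": "play_rows", "kwargs": {"increments": [[[-0.5, 0, 0, 0, 0, 0, -1], [-0.96, -0.01, 0, 0, 0, 0, -1], [-0.96, -0.01, 0, 0, 0, 0, -1]]]}}

```text
time: 17.5
position: [0.4745, -0.018, 0.3411]
tool_rot: [2.287, 2.151, -0.017]
ft_force: [-0.8, -0.5, -1.7]
grip_width: 0.131
grip_force: 20.0
```

Request:
{"fn": "play_rows", "kwargs": {"increments": [[[-0.5, 0, 0, 0, 0, 0, -1], [-0.96, -0.01, 0, 0, 0, 0, -1], [-0.96, -0.01, 0, 0, 0, 0, -1]]]}}

```text
time: 17.8
position: [0.4682, -0.1137, 0.3415]
tool_rot: [2.287, 2.152, -0.017]
ft_force: [-0.5, -0.2, -0.4]
grip_width: 0.137
grip_force: 20.0
```

Request:
{"fn": "play_rows", "kwargs": {"increments": [[[-0.5, 0, 0, 0, 0, 0, -1], [-0.96, -0.01, 0, 0, 0, 0, -1], [-0.96, -0.01, 0, 0, 0, 0, -1]]]}}

```text
time: 18.1
position: [0.4618, -0.2094, 0.3418]
tool_rot: [2.288, 2.152, -0.017]
ft_force: [-0.8, -0.2, -2.8]
grip_width: 0.138
grip_force: 20.0
```

Request:
{"fn": "play_rows", "kwargs": {"increments": [[[-0.5, 0, 0, 0, 0, 0, -1], [-0.96, -0.01, 0, 0, 0, 0, -1], [-0.96, -0.01, 0, 0, 0, 0, -1], [-0.96, -0.01, 0, 0, 0, 0, -1], [-0.96, -0.01, 0, 0, 0, 0, -1]]]}}

```text
time: 18.6
position: [0.4584, -0.2973, 0.3427]
tool_rot: [-2.275, -2.164, 0.011]
ft_force: [-0.4, 0.6, -1.2]
grip_width: 0.138
grip_force: 20.0
```

```bash
python3 - <<'E'
from h import *
s=ctrl.get_state(); print(s["joint_positions"],s["position"],s["grip_width"])
R=gR(-.053,90,-1)
print(*delta([.458,-.2945,.28],R))
E
```

```text
[ 0.64070837  0.08766724 -0.12536925  1.62792457  0.0170478   1.43023058
  0.46372877] [ 0.45842545 -0.29729247  0.3427236 ] 0.1382827234225503
[ 0.03 -0.    0.63] [-0.004  0.002  0.002]
```

Request:
{"fn": "play_rows", "kwargs": {"increments": [[[0.03, 0, 0.3, -0.004, 0.002, 0.002, -1], [0.03, 0, 0.6, -0.004, 0.002, 0.002, -1], [0.03, 0, 0.76, -0.004, 0.002, 0.002, -1], [0.03, 0, 0.76, -0.004, 0.002, 0.002, -1], [0.03, 0, 0.76, -0.004, 0.002, 0.002, -1]]]}}

```text
time: 19.1
position: [0.4579, -0.2957, 0.2675]
tool_rot: [2.279, 2.16, -0.001]
ft_force: [0.2, -0.2, -0.6]
grip_width: 0.134
grip_force: 20.0
```

```bash
python3 - <<'E'
from h import *
s=ctrl.get_state(); print(s["position"]); C=cam("wrist",s); im=ctrl.get_image("wrist"); cv2.imwrite("pics/w8.png",im[:,:,::-1])
print(Ro.from_rotvec(s["tool_rot"]).as_matrix()[:,2].round(4))
z=s["position"][2]-.172
# expected pixels: slot walls at left end (front rib eave .053, rib2 eave .057), calc foot left corners
for n,X in [("slotL frontwall",(.4525,-.232,.053)),("slotL backwall",(.4705,-.233,.057))]: print(n,proj(C,X).round(1))
g=cv2.cvtColor(im,cv2.COLOR_RGB2GRAY).astype(int)
for v in range(104,200,8): print(v,g[v,285:360:2].tolist())
E
```

```text
[ 0.45793944 -0.29574276  0.26752301]
[ 8.0e-04 -1.7e-03 -1.0e+00]
slotL frontwall [308.1 125.3]
slotL backwall [327.1 125.4]
104 [222, 222, 221, 220, 221, 220, 219, 217, 217, 217, 220, 219, 219, 219, 219, 220, 219, 219, 219, 219, 218, 218, 217, 216, 217, 217, 216, 217, 219, 220, 220, 222, 221, 221, 222, 221, 222, 221]
112 [221, 221, 222, 221, 219, 219, 218, 217, 218, 218, 219, 218, 217, 217, 218, 219, 216, 217, 218, 218, 219, 220, 221, 219, 220, 220, 221, 218, 220, 221, 221, 221, 222, 221, 221, 222, 221, 222]
120 [218, 220, 219, 221, 219, 217, 219, 221, 219, 219, 219, 219, 219, 218, 218, 217, 219, 219, 218, 217, 219, 218, 218, 220, 220, 222, 223, 222, 221, 221, 224, 223, 222, 223, 223, 222, 222, 223]
128 [217, 219, 218, 221, 182, 122, 128, 145, 163, 162, 159, 136, 151, 174, 174, 172, 173, 172, 174, 153, 82, 150, 121, 124, 121, 119, 121, 115, 142, 138, 137, 141, 140, 143, 154, 168, 167, 167]
136 [218, 219, 220, 225, 131, 123, 125, 138, 164, 162, 160, 139, 140, 157, 155, 155, 155, 156, 145, 93, 78, 146, 120, 124, 121, 118, 119, 114, 142, 137, 135, 143, 139, 142, 163, 152, 153, 157]
14
[... 579 characters left out ...]
3, 133, 135, 114, 112, 126, 166, 161, 126, 68, 73, 73, 70, 68, 69, 71, 71, 71, 76, 130, 114, 118, 116, 111, 111, 102, 143, 137, 147, 145, 132, 141, 116, 96, 99, 98]
176 [131, 132, 132, 131, 132, 130, 108, 125, 165, 124, 68, 75, 72, 73, 71, 71, 71, 72, 70, 69, 68, 92, 111, 116, 115, 109, 108, 100, 144, 150, 147, 143, 131, 139, 128, 94, 94, 96]
184 [130, 130, 130, 133, 130, 143, 107, 125, 153, 55, 87, 82, 80, 78, 77, 77, 76, 72, 75, 73, 69, 62, 122, 130, 111, 109, 107, 98, 158, 148, 146, 142, 132, 147, 108, 93, 94, 93]
192 [132, 131, 130, 132, 130, 137, 109, 113, 130, 58, 82, 81, 83, 84, 81, 80, 78, 76, 77, 77, 76, 71, 66, 117, 111, 107, 105, 107, 159, 147, 146, 142, 132, 143, 106, 78, 80, 79]
```

Request:
{"fn": "play_rows", "kwargs": {"increments": [[[0, 0.016, 0.1, 0, 0, 0, -1], [0, 0.016, 0.25, 0, 0, 0, -1], [0, 0.016, 0.4, 0, 0, 0, -1], [0, 0.016, 0.55, 0, 0, 0, -1], [0, 0.016, 0.7, 0, 0, 0, -1], [0, 0.016, 0.8, 0, 0, 0, -1], [0, 0.016, 0.82, 0, 0, 0, -1], [0, 0.016, 0.82, 0, 0, 0, -1]]]}}

```text
time: 19.95
position: [0.4588, -0.2974, 0.1845]
tool_rot: [2.282, 2.158, -0.002]
ft_force: [-0.9, 0.1, -1.4]
grip_width: 0.141
grip_force: 20.0
```

Request:
{"fn": "play_rows", "kwargs": {"increments": [[[0, 0, 0.01, 0, 0, 0, -1], [0, 0, 0.02, 0, 0, 0, -1], [0, 0, 0.03, 0, 0, 0, -1], [0, 0, 0.04, 0, 0, 0, -1], [0, 0, 0.05, 0, 0, 0, -1], [0, 0, 0.05, 0, 0, 0, -1]]]}}

```text
time: 20.55
position: [0.4589, -0.2975, 0.18]
tool_rot: [2.281, 2.157, -0.001]
ft_force: [0.7, 0.2, 0.7]
grip_width: 0.137
grip_force: 20.0
```

Request:
{"fn": "play_rows", "kwargs": {"increments": [[[0, 0, 0.01, 0, 0, 0, -1], [0, 0, 0.02, 0, 0, 0, -1], [0, 0, 0.03, 0, 0, 0, -1], [0, 0, 0.03, 0, 0, 0, -1]]]}}

```text
time: 20.95
position: [0.4595, -0.2976, 0.1799]
tool_rot: [2.28, 2.157, -0.001]
ft_force: [-4.5, 3.1, 14.2]
grip_width: 0.136
grip_force: 20.0
```

On the floor (14 N). Easing off, releasing and lifting.

Request:
{"fn": "play_rows", "kwargs": {"increments": [[[0, 0, -0.025, 0, 0, 0, -1], [0, 0, -0.025, 0, 0, 0, -1], [0, 0, -0.025, 0, 0, 0, 0.5], [0, 0, -0.025, 0, 0, 0, 0.5], [0, 0, -0.025, 0, 0, 0, 0.5], [0, 0, -0.025, 0, 0, 0, 0.5], [0, 0, -0.025, 0, 0, 0, 0.5], [0, 0, -0.025, 0, 0, 0, 0.5]]]}}

```text
time: 21.75
position: [0.4588, -0.2974, 0.1792]
tool_rot: [2.282, 2.158, -0.002]
ft_force: [0.1, -0.4, 0.5]
grip_width: 0.595
grip_force: 0.0
```

Request:
{"fn": "play_rows", "kwargs": {"increments": [[[0, 0, -0.3, 0, 0, 0, 0.5], [0, 0, -0.6, 0, 0, 0, 0.5], [0, 0, -1, 0, 0, 0, 0.5], [0, 0, -1, 0, 0, 0, 0.5]]]}}

```text
time: 22.15
position: [0.4612, -0.2985, 0.2854]
tool_rot: [2.274, 2.151, 0.003]
ft_force: [0.6, 0.1, 1.2]
grip_width: 0.745
grip_force: 0.0
```

Request:
{"fn": "play_rows", "kwargs": {"increments": [[[0, 0, -0.5, 0, 0, 0, 0.5], [0, 0, -0.8, 0, 0, 0, 0.5], [0, 0, -0.8, 0, 0, 0, 0.5], [0, 0, -0.8, 0, 0, 0, 0.5], [0, 0, -0.8, 0, 0, 0, 0.5]]]}}

```text
time: 22.65
position: [0.4583, -0.2968, 0.3577]
tool_rot: [-2.282, -2.158, 0.003]
ft_force: [-0.7, -0.6, 0.6]
grip_width: 0.749
grip_force: 0.0
```

```bash
python3 - <<'E'
from h import *
s=ctrl.get_state(); print(s["position"],s["grip_width"],s["ft_force"]); C=cam("wrist",s); im=cv2.cvtColor(ctrl.get_image("wrist"),cv2.COLOR_RGB2BGR)
g=im.max(2).astype(int); b,gg,r=[im[...,i].astype(int) for i in range(3)]
pc=proj(C,(.4583+.003,-.255,.148)); pp=proj(C,(.548,-.262,.168)); print(pc,pp)
m=(r>1.7*gg)&(r>1.5*b)&(r>50)&(r<150); d=(g<75)
for mm,p,z in [(d,pc,.148),(m,pp,.168)]:
    for dv in (0,15):
        v=int(p[1])+dv; u0=int(p[0])-25; x=np.nonzero(mm[v,u0:u0+50])[0]+u0
        if len(x): print(v,x.min(),x.max(),onz(C,(x.min()+x.max()+1)/2,v,z).round(4))
E
```

```text
[ 0.45829303 -0.29683869  0.35767208] 0.7493767663307579 [-0.66515293 -0.5726492   0.61486415]
[318.71339854 148.6623939 ] [415.83887354 152.68051455]
152 407 420 [ 0.5463 -0.2613  0.168 ]
167 406 418 [ 0.5452 -0.2747  0.168 ]
```

```bash
python3 - <<'E'
from h import *
s=ctrl.get_state(); C=cam("wrist",s); im=ctrl.get_image("wrist")
hsv=cv2.cvtColor(im,cv2.COLOR_RGB2HSV)
for v in (135,145,155,170,185): print(v,[(int(hsv[v,u,1]),int(hsv[v,u,2])) for u in range(292,346,3)])
sat=hsv[...,1].astype(int)
for v in (165,175,185):
    x=np.nonzero((sat[v,285:350]<70)&(hsv[v,285:350,2]<130))[0]+285
    if len(x): print(v,x.min(),x.max(),onz(C,(x.min()+x.max()+1)/2,v,.148).round(4))
E
```

```text
135 [(24, 233), (26, 235), (58, 150), (121, 158), (126, 195), (128, 208), (123, 156), (124, 205), (126, 203), (127, 179), (118, 128), (123, 160), (125, 159), (123, 151), (125, 141), (130, 179), (128, 181), (128, 181)]
145 [(25, 234), (40, 129), (42, 150), (123, 147), (127, 195), (124, 207), (124, 152), (6, 81), (14, 93), (12, 103), (108, 104), (126, 152), (125, 159), (123, 149), (124, 140), (129, 176), (128, 195), (130, 177)]
155 [(33, 214), (36, 149), (31, 149), (123, 141), (128, 191), (129, 207), (129, 146), (3, 86), (6, 89), (6, 88), (21, 86), (173, 222), (129, 156), (128, 147), (130, 137), (130, 178), (133, 191), (134, 177)]
170 [(35, 145), (36, 147), (29, 143), (128, 145), (127, 186), (120, 115), (126, 119), (6, 79), (9, 82), (9, 81), (10, 74), (83, 172), (132, 153), (134, 143), (125, 129), (132, 193), (134, 190), (134, 179)]
185 [(37, 145), (35, 145), (35, 145), (136, 167), (121, 122), (118, 121), (123, 120), (10, 75), (6, 79), (3, 76), (7, 69), (87, 175), (128, 147), (128, 139), (132, 147), (133, 191), (133, 188), (137, 180)]
165 312 323 [ 0.4596 -0.2705  0.148 ]
175 312 323 [ 0.4591 -0.2803  0.148 ]
185 312 323 [ 0.4585 -0.2902  0.148 ]
```

```bash
python3 -c "
from bench import ctrl; print(ctrl.close_job())"
```

```text
the job is handed in; nothing more can be done
None
```

The ticket pad stands upright in the back slot and the calculator in the front slot, each let go only once on the slot floor; the last wrist picture showed both upright and in place, and the job was handed in at about 23 s (no verdict was returned).

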